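# Square up a stack of painting boards and weight it down

## Robot

A 6-joint arm with a two-finger parallel gripper is mounted at the origin on the work surface. World frame = base frame: x ahead of the robot, y to its left, z up, the work surface at z = 0. Lengths are in mm, angles in degrees, forces in N, time in s.
With the tool pointing down it reaches from about 350 to 800 mm from the base axis. Payload 7.3 kg.
Tool frame: the origin (TCP) lies midway between the tips of the shut fingers; the grasp point (between the pads) lies 19 mm behind it; z points along the fingers, y is the line along which they close (so a half turn about z gives the same grasp; the last joint's range is limited). The gripper opens to 85 mm and grips with 20 to 120 N. Pads are 22 mm wide; open, the fingers measure 114 mm over their backs; the gripper's body (76 mm by 85 mm) begins 54 mm behind the grasp point. The pads swing forward as they close: fully open they stand 13 mm farther back than shut.
Start: joints at [-74.828, 19.595, 87.324, -0, 73.075, -8.365], TCP at [209.679, -481.331, 231.322] pointing down, gripper open.
Joint ranges: [-145.02, 145.02], [-44.19, 115.74], [2.07, 154.8], [-57.11, 237.11], [16.16, 152.29], [-177.93, 177.93]. Speed limits (degrees/s): [147.25, 147.25, 180, 180, 180, 180].

## Interface

Orientations are given as a 3x3 rotation matrix whose columns are the frame's x, y, z axes.
In Python, from bench import status, viewer, job gives the robot as it stands.
- The arm moves only by the tool apply_moves, never from a script. Its argument "rows" is a list of rows, each a list of 7 numbers: the opening, from 0 (shut) to 1 (fully open), then the shift along the tool's x, y, z in units of 30 mm (1.0 is 30 mm), then the turn, a rotation vector about the tool's x, y, z in units of 5 degrees (1.0 is 5 degrees). In form: [[hand, x, y, z, wx, wy, wz], ...]. A call has 1 to 20 rows; each row is the pose to reach, as a shift and turn from the pose commanded when the call began, along the tool's axes at that moment; what a row does not reach only later rows make up. A row lasts 1/8 s, in which the tool goes at most 62.5 mm and 10.7 degrees, less where a joint would pass 70% of its speed; a pose out of reach is approached as far as the arm can. A call with a gripper value outside its range is refused whole. The fingers move at their own pace and stop on an object; "newtons" is the grip in N (left out, the last holds). Time passes only in rows, so rows that repeat a pose let the fingers close. It gives the time, the measured TCP pose, the force, the opening and the grip force at its end, in the units of the state.
- status.observe(): the state, without advancing time (a new reading comes with each control period).
- viewer.grab_frame(name): name is "side" or "top"; returns a dict with "image" (384x512x3 uint8, blue, green, red), "fx", "fy", "cx", "cy" (pixels), "world_from_camera" (4x4, takes a point from camera to world coordinates). Camera axes: x right, y up, looking along -z (the intrinsics and any distortion apply to the point x, -y, -z); pixel columns grow to the right and rows downward; lengths in mm; the calibration is good to about 2 mm. A picture is of the moment at which its call begins. There is no depth.
- job.job_done(): hands the job in; it is judged then, once.
The state is a dict: "t": time; "joints": joint angles; "qvel": joint speeds; "effort": joint torques, N m; "position": TCP position; "tcp_rot": TCP orientation; "contact_force": force on the tool from outside, world axes, zero at the start; "moment": the same for the moment, N m; "finger_gap": opening from 0.0 (shut) to 1.0 (fully open); "grasp_force": force on a finger pad.
Only numpy, scipy, OpenCV 4.12 (cv2) and the standard library are available. Lean on these libraries where they do the work, as an engineer would, in place of code of your own. Each camera call takes 0.05 s, during which the arm holds its last target. There are 200 camera calls.

## Task

Lift the pressing weight off the untidy stack of painting boards and set it down in the middle of the cork mat. With the weight parked there, tap the boards into the corner of the wooden jig until all five lie flush with one another and against both fences. Then set the weight back gently, without dropping it, flat on the middle of the squared stack, and leave the cup and bottles where they stand.

Things in the scene. Friction and masses are not known exactly. Their poses are not given: they have to be found in the camera images.
- jig: Fixed wooden squaring jig; origin at table level. Plywood bed, top 24 mm above the table, covers x -35 to +55, y -50 to +70 mm. Two fences, tops 60 mm above the table: far fence, inner face at x = +70 (y -90 to +103); left fence, inner face at y = +85 (x -90 to +70). The -x and -y sides are open; boards overhang the bed there, so fingers fit below the lowest board's edge.
- jig_home (a point): Point on the jig's bed top, at jig x = y = +10 mm, 24 mm above the table: the centre of a board that lies flush against both fences, with its axes parallel to the jig's.
- board1: Painting board 1 of 5, counted from the bottom: flat hardboard panel, brown, white face up, 120 mm along x, 150 mm along y, 6 mm thick, 85 g, loose, smooth (friction about 0.3). Origin: centre of its underside, 24 mm above the table. At the start each lies 11 to 28 mm short of both fences, turned up to 0.1 rad from the jig.
- board2: Painting board 2 of 5, counted from the bottom: flat hardboard panel, brown, white face up, 120 mm along x, 150 mm along y, 6 mm thick, 85 g, loose, smooth (friction about 0.3). Origin: centre of its underside, 30 mm above the table. At the start each lies 11 to 28 mm short of both fences, turned up to 0.1 rad from the jig.
- board3: Painting board 3 of 5, counted from the bottom: flat hardboard panel, brown, white face up, 120 mm along x, 150 mm along y, 6 mm thick, 85 g, loose, smooth (friction about 0.3). Origin: centre of its underside, 36 mm above the table. At the start each lies 11 to 28 mm short of both fences, turned up to 0.1 rad from the jig.
- board4: Painting board 4 of 5, counted from the bottom: flat hardboard panel, brown, white face up, 120 mm along x, 150 mm along y, 6 mm thick, 85 g, loose, smooth (friction about 0.3). Origin: centre of its underside, 42 mm above the table. At the start each lies 11 to 28 mm short of both fences, turned up to 0.1 rad from the jig.
- board5: Painting board 5 of 5, counted from the bottom: flat hardboard panel, brown, white face up, 120 mm along x, 150 mm along y, 6 mm thick, 85 g, loose, smooth (friction about 0.3). Origin: centre of its underside, 48 mm above the table. At the start each lies 11 to 28 mm short of both fences, turned up to 0.1 rad from the jig.
- weight: Pressing weight, about 0.65 kg: a dark steel slab 100 mm (x) by 60 mm (y) by 18 mm with an upright wooden grip bar on top, centred, 80 mm long along x, 16 mm thick along y, rising from 18 to 62 mm above the slab's underside. Origin at the centre of the underside. Starts on the top board near its middle (underside 54 mm above the table).
- mat: Cork mat, 150 by 150 mm, 4 mm thick, fixed flat on the table to the left or right of the jig. Origin at the centre of its underside (table level).
- cup: Bystander: open plastic paint cup, rim radius 42 mm, 110 mm tall, loose, standing on the other side of the jig from the mat. Origin at the centre of its underside.
- paint: Bystander: paint bottle, radius 29 mm, 160 mm tall, standing loose beyond the jig to the right. Origin at the centre of its underside.
- water: Bystander: clear water bottle, radius 32 mm, 200 mm tall, standing loose beyond the jig to the left. Origin at the centre of its underside.
There are look-alikes about, which are no part of the job. What is shaped like the weight but turquoise is not meant.

How it is judged:
By the outcome, as a careful person would: the job done as asked, in the order asked, and still so for the second after the job is handed in, with the robot touching nothing.
It also fails if it takes over 72 s, if anything falls off the work surface, if the arm or the gripper's body presses on something with over 40 N, if the wrist force passes 120 N, or if a joint passes its speed limit or range.

## Working session

There is one attempt and no reset: what is moved stays moved. The work goes in short steps, Python scripts to look and compute and a tool call to move; the robot and the scene stay as the last step left them, time stands still between calls to the robot, and variables do not carry over. Pictures are saved under pics/ and viewed, at most 10 in all, crops included, and the job is handed in when it is done.

Besides the shell and the picture viewer there is one more tool, called after "Call:" as name([rows], argument=value, ...), one row to a line, values as JSON. apply_moves: Moves the arm, as the interface text tells. Its arguments: {"type":"object","properties":{"rows":{"type":"array"},"newtons":{"type":"number"}},"required":["rows"]}

```bash
mkdir -p pics; ls
python3 - <<'E'
from bench import status, viewer
import cv2,numpy as np
s=status.observe();print({k:s[k] for k in ('t','position','tcp_rot','contact_force','finger_gap')})
for n in('side','top'):
    f=viewer.grab_frame(n);cv2.imwrite(f'pics/{n}0.png',f['image'])
    print({k:v for k,v in f.items() if k!='image'})
E
```

```text
pics
{'t': 0.0, 'position': array([ 209.57857395, -480.9118039 ,  230.63271541]), 'tcp_rot': array([[ 9.16800632e-01,  3.99345019e-01, -3.96712305e-04],
       [ 3.99345150e-01, -9.16799455e-01,  1.48651805e-03],
       [ 2.29927953e-04, -1.52126582e-03, -9.99998816e-01]]), 'contact_force': array([ 0.39778911, -0.17292515,  0.54041475]), 'finger_gap': 0.9989488835553925}
{'fx': 486.3926251599593, 'fy': 486.3926251599593, 'cx': 251.3688454275715, 'cy': 191.08740264589076, 'world_from_camera': array([[ 9.71209185e-01,  1.26875775e-01, -2.01631488e-01,
         3.16659360e+02],
       [-2.38227514e-01,  5.19408479e-01, -8.20647600e-01,
        -1.02486210e+03],
       [ 6.08804699e-04,  8.45054655e-01,  5.34679586e-01,
         7.49230985e+02],
       [ 0.00000000e+00,  0.00000000e+00,  0.00000000e+00,
         1.00000000e+00]])}
{'fx': 397.68364828002063, 'fy': 397.68364828002063, 'cx': 259.5301971711478, 'cy': 185.84986882395648, 'world_from_camera': array([[ 2.44953701e-02,  9.91537965e-01, -1.27485058e-01,
         4.37175139e+02],
       [-9.99413690e-01,  2.73399292e-02,  2.06108044e-02,
         1.43666174e+01],
       [ 2.39218276e-02,  1.26905443e-01,  9.91626318e-01,
         1.09964613e+03],
       [ 0.00000000e+00,  0.00000000e+00,  0.00000000e+00,
         1.00000000e+00]])}
```

View pics/top0.png

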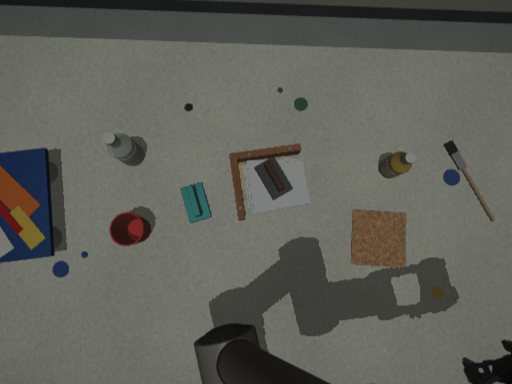

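View pics/side0.png

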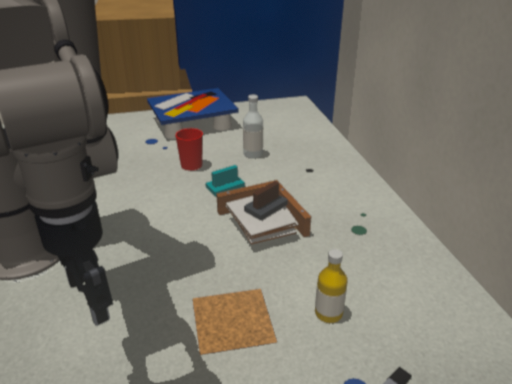

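The top view shows two weight-shaped things: dark slab with a brown grip at (273,178) on the white boards, and a turquoise one at (196,203) on the table. The dark one on the stack fits. The jig is at (240-300,147-220), the mat at (379,238), the cup at (130,229), and the bottles at (400,162) and (122,148). I'll confirm in a crop.

```bash
cat > h.py <<'E'
import numpy as np,cv2
from bench import status,viewer
def grab(n):
    f=viewer.grab_frame(n);return f
def p2w(f,uv,z):
    uv=np.atleast_2d(uv).astype(float);T=np.array(f['world_from_camera'])
    d=np.c_[(uv[:,0]-f['cx'])/f['fx'],-(uv[:,1]-f['cy'])/f['fy'],-np.ones(len(uv))]@T[:3,:3].T
    return T[:3,3]+d*((z-T[2,3])/d[:,2])[:,None]
def w2p(f,P):
    T=np.array(f['world_from_camera']);c=(np.atleast_2d(P)-T[:3,3])@T[:3,:3]
    return np.c_[f['cx']-f['fx']*c[:,0]/c[:,2],f['cy']+f['fy']*c[:,1]/c[:,2]]
def crop(f,box,k,name):
    x0,y0,x1,y1=box;im=cv2.resize(f['image'][y0:y1,x0:x1],None,fx=k,fy=k,interpolation=cv2.INTER_CUBIC)
    cv2.imwrite(name,im);return im
E
python3 - <<'E'
from h import *
a=grab('top');b=grab('side')
A=crop(a,(222,135,322,225),6,'/tmp/a.png')
B=crop(b,(210,170,320,250),5,'/tmp/b.png')
A=cv2.convertScaleAbs(A,alpha=1.4,beta=10)
cv2.imwrite('pics/c1.png',A);cv2.imwrite('pics/c2.png',B)
E
```

```text
(no output)
```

View pics/c1.png

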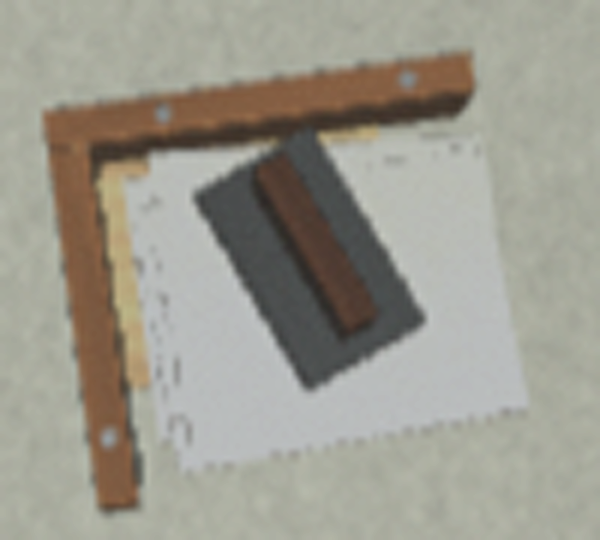

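View pics/c2.png

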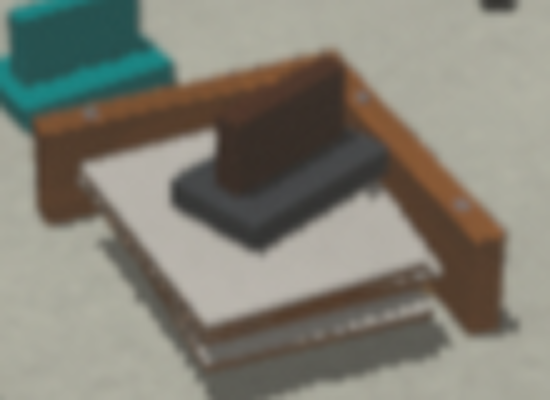

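The dark slab with its brown grip (top crop (193-425,128-390)) lies on the white boards inside the jig, so it is the weight. The turquoise one stands outside the jig behind the left fence. Several boards are fanned out.

```bash
cat >> h.py <<'E'
def cp(pts,k=6,o=(222,135)): return (np.array(pts,float)+.5)/k-.5+np.array(o)
def fit(M,W):
    M=np.array(M,float);W=np.array(W)[:,:2];mc,wc=M.mean(0),W.mean(0)
    a,b=(M-mc),(W-wc);th=np.arctan2((a[:,0]*b[:,1]-a[:,1]*b[:,0]).sum(),(a*b).sum())
    R=np.array([[np.cos(th),-np.sin(th)],[np.sin(th),np.cos(th)]]);t=wc-R@mc
    return np.degrees(th),t,np.linalg.norm(M@R.T+t-W,axis=1).round(1)
E
python3 - <<'E'
from h import *
f=grab('top')
print('jig',fit([(-90,85),(-90,103),(70,-90),(88,-90),(88,103)],p2w(f,cp([(138,508),(98,510),(472,95),(470,52),(45,110)]),60)))
print('slab',fit([(50,30),(50,-30),(-50,-30),(-50,30)],p2w(f,cp([(193,195),(305,128),(425,320),(308,390)]),72)))
print('grip',fit([(40,8),(40,-8),(-40,-8),(-40,8)],p2w(f,cp([(255,175),(285,152),(378,308),(348,335)]),116)))
h=cv2.cvtColor(f['image'],cv2.COLOR_BGR2HSV)
m=cv2.inRange(h,(8,70,60),(25,255,255));m[:190]=0;m[:,:340]=0;m[:,415:]=0;m[280:]=0
c=max(cv2.findContours(m,0,2)[0],key=cv2.contourArea);r=cv2.minAreaRect(c);print(r)
print('mat',p2w(f,r[0],4),p2w(f,cv2.boxPoints(r),4).round(1).tolist())
for z,p in((0,[(130,150)]),): pass
# cup rim etc. rough
print('cup rim',p2w(f,[(130,229)],110),'turq',p2w(f,[(196,203)],18),'paint cap',p2w(f,[(409,158)],160),'water cap',p2w(f,[(109,138)],200))
E
```

```text
jig (np.float64(9.716793419152564), array([586.29939246, -38.92211314]), array([1.2, 0.7, 2.4, 0.7, 2. ]))
slab (np.float64(32.386115911612784), array([592.16095011, -41.29197005]), array([1.5, 1.2, 0.5, 0.5]))
grip (np.float64(31.885540070658497), array([592.18133979, -42.41924936]), array([2.6, 0.5, 3.2, 0.6]))
((378.3316650390625, 238.3665771484375), (54.13237762451172, 55.33087921142578), 2.8624050617218018)
mat [[ 441.40306239 -338.84813075    4.        ]] [[368.5, -259.9, 4.0], [519.4, -268.3, 4.0], [515.8, -419.4, 4.0], [364.6, -408.3, 4.0]]
cup rim [[448.8192828  309.29432751 110.        ]] turq [[524.50448128 163.35285208  18.        ]] paint cap [[ 636.08549916 -366.15037267  160.        ]] water cap [[654.01924144 343.92341009 200.        ]]
```

```bash
cat >> h.py <<'E'
from scipy.spatial.transform import Rotation as Ro
def J(x,y,z,o=(586.3,-38.9),a=9.7):
    a=np.radians(a);return np.array([o[0]+x*np.cos(a)-y*np.sin(a),o[1]+x*np.sin(a)+y*np.cos(a),z])
def rows(*goals,base=None):
    """goals: (xyz,yaw) -> tool-frame units from base (pos,rot) or the current measured pose"""
    s=status.observe();p,R=base or (s['position'],s['tcp_rot'])
    for P,yaw in goals:
        T=Ro.from_euler('z',yaw,degrees=True).as_matrix()@np.diag([1,-1,-1])
        d=R.T@(np.array(P)-p)/30;w=np.degrees(Ro.from_matrix(R.T@T).as_rotvec())/5
        print(np.r_[d,w].round(2).tolist(),'from',np.round(p,1).tolist(),'to',np.round(P,1).tolist())
E
python3 - <<'E'
from h import *
rows(((592.2,-41.8,170),32.2),((592.2,-41.8,81),32.2))
E
```

```text
[17.54, -8.33, 2.04, -0.01, -0.0, -1.73] from [209.6, -481.1, 231.0] to [592.2, -41.8, 170.0]
[17.54, -8.33, 5.01, -0.01, -0.0, -1.73] from [209.6, -481.1, 231.0] to [592.2, -41.8, 81.0]
```

Call:
apply_moves([
  [1,17.54,-8.33,2.04,0,0,-1.73],
  [1,17.54,-8.33,2.04,0,0,-1.73],
  [1,17.54,-8.33,2.04,0,0,-1.73],
  [1,17.54,-8.33,2.04,0,0,-1.73],
  [1,17.54,-8.33,2.04,0,0,-1.73],
  [1,17.54,-8.33,2.04,0,0,-1.73],
  [1,17.54,-8.33,2.04,0,0,-1.73],
  [1,17.54,-8.33,2.04,0,0,-1.73],
  [1,17.54,-8.33,2.04,0,0,-1.73],
  [1,17.54,-8.33,2.04,0,0,-1.73],
  [1,17.54,-8.33,2.04,0,0,-1.73],
  [1,17.54,-8.33,2.04,0,0,-1.73],
  [1,17.54,-8.33,2.04,0,0,-1.73],
  [1,17.54,-8.33,2.04,0,0,-1.73],
])

```text
t: 2.0
position: [592.0, -43.0, 170.5]
tcp_rot: [[0.847, 0.532, 0.0], [0.532, -0.847, -0.0], [0.0, 0.0, -1.0]]
contact_force: [-0.4, 0.8, -0.5]
finger_gap: 1.004
grasp_force: 0.0
```

Run:
```python
from h import *
rows(((592.2,-41.8,81),32.2))
f=grab('side');A=crop(f,(180,60,330,260),3,'/tmp/a.png');g=grab('top');B=crop(g,(222,100,342,225),4,'/tmp/b.png')
h=max(A.shape[0],B.shape[0]);o=np.zeros((h,A.shape[1]+B.shape[1],3),np.uint8)
o=o[:600,:800] if o.shape[1]>800 else o
A=A[:, :800-0];W=800
o=np.zeros((600,800,3),np.uint8);o[:min(600,A.shape[0]),:A.shape[1]]=A[:600];bw=min(B.shape[1],800-A.shape[1]);o[:B.shape[0],A.shape[1]:A.shape[1]+bw]=B[:,:bw]
cv2.imwrite('pics/m1.png',o)
```

```text
[0.03, -0.03, 2.98, 0.0, -0.0, -0.02] from [592.0, -43.0, 170.5] to [592.2, -41.8, 81.0]
```

View pics/m1.png

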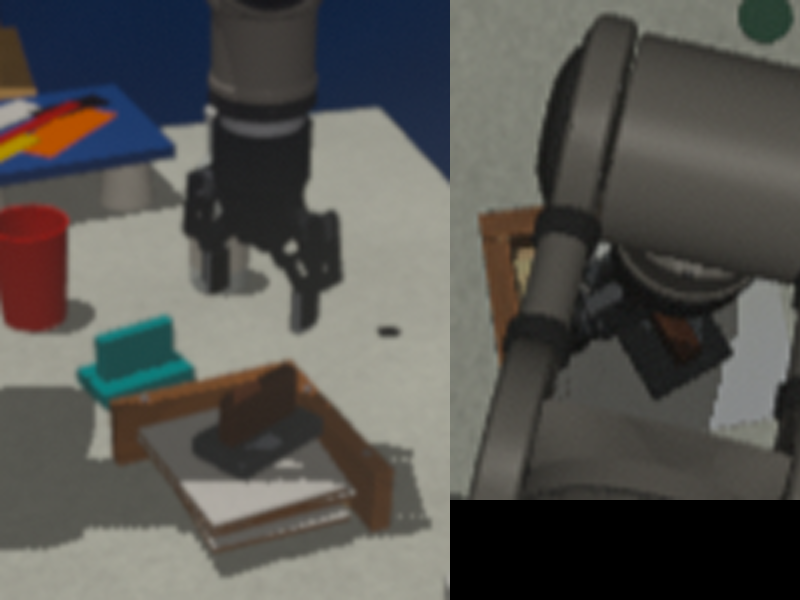

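The side view shows the fingers straddling the grip line above the weight, at crop (205-305,270-330). I'll descend and grip, then lift.

Call:
apply_moves([
  [1,0.03,-0.03,1.5,0,0,0],
  [1,0.03,-0.03,2.6,0,0,0],
  [1,0.03,-0.03,2.95,0,0,0],
  [0,0.03,-0.03,2.95,0,0,0],
  [0,0.03,-0.03,2.95,0,0,0],
  [0,0.03,-0.03,2.95,0,0,0],
  [0,0.03,-0.03,2.95,0,0,0],
  [0,0.03,-0.03,2.95,0,0,0],
  [0,0.03,-0.03,2.95,0,0,0],
  [0,0.03,-0.03,2.95,0,0,0],
], newtons=70)

```text
t: 3.35
position: [593.4, -41.1, 82.8]
tcp_rot: [[0.846, 0.533, 0.002], [0.533, -0.846, -0.001], [0.002, 0.002, -1.0]]
contact_force: [0.4, -1.0, 6.6]
finger_gap: 0.177
grasp_force: 70.1
```

Run:
```python
from h import *
s=status.observe();print(s['contact_force'],s['finger_gap'],s['grasp_force'])
p=s['position'];dz=p[2]-54
print('offset tcp above underside',dz)
rows((p+[0,0,60],32),((441.5,-339,150),9.7),((441.5,-339,dz+4.5),9.7))
```

```text
[ 0.38229805 -1.00005976  6.61310715] 0.1767542946384911 70.0619637966156
offset tcp above underside 28.774192694194056
[0.0, 0.0, -2.0, 0.02, -0.02, 0.04] from [593.4, -41.1, 82.8] to [593.4, -41.1, 142.8]
[-9.57, 5.71, -2.25, 0.02, -0.02, 4.5] from [593.4, -41.1, 82.8] to [441.5, -339.0, 150.0]
[-9.58, 5.7, 1.64, 0.02, -0.02, 4.5] from [593.4, -41.1, 82.8] to [441.5, -339.0, 33.3]
```

Call:
apply_moves([
  [0,0,0,-0.4,0,0,0],
  [0,0,0,-1.0,0,0,0],
  [0,0,0,-2.0,0,0,0.1],
  [0,-0.6,0.4,-2.2,0,0,0.4],
  [0,-1.6,1.0,-2.25,0,0,0.8],
  [0,-2.8,1.7,-2.25,0,0,1.3],
  [0,-4.0,2.4,-2.25,0,0,1.9],
  [0,-5.2,3.1,-2.25,0,0,2.5],
  [0,-6.4,3.8,-2.25,0,0,3.0],
  [0,-7.6,4.5,-2.25,0,0,3.6],
  [0,-8.6,5.1,-2.25,0,0,4.1],
  [0,-9.3,5.5,-2.25,0,0,4.4],
  [0,-9.57,5.7,-2.0,0,0,4.5],
  [0,-9.57,5.7,-1.2,0,0,4.5],
  [0,-9.57,5.7,-0.2,0,0,4.5],
  [0,-9.57,5.7,0.6,0,0,4.5],
  [0,-9.57,5.7,1.1,0,0,4.5],
  [0,-9.57,5.7,1.3,0,0,4.5],
  [0,-9.57,5.7,1.3,0,0,4.5],
])

```text
t: 5.72
position: [440.8, -338.5, 42.6]
tcp_rot: [[0.986, 0.168, -0.0], [0.168, -0.986, -0.0], [-0.0, 0.0, -1.0]]
contact_force: [0.1, -0.2, -7.8]
finger_gap: 0.178
grasp_force: 68.8
```

Run:
```python
from h import *
rows(((441.5,-339,33.3),9.7))
f=grab('side');A=crop(f,(160,200,360,360),4,'pics/m2.png')
```

```text
[0.02, 0.02, 0.31, 0.0, 0.0, -0.0] from [440.8, -338.5, 42.6] to [441.5, -339.0, 33.3]
```

View pics/m2.png

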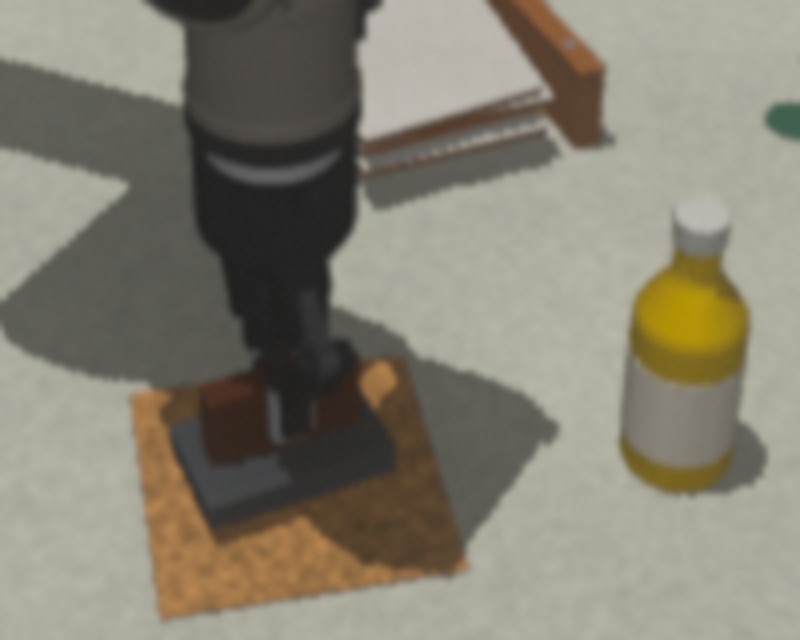

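The side view shows the weight held level over the mat (slab (170-395,400-525), mat (130-465,360-620)). I'll lower slowly.

Call:
apply_moves([
  [0,0.02,0.02,0.15,0,0,0],
  [0,0.02,0.02,0.25,0,0,0],
  [0,0.02,0.02,0.29,0,0,0],
  [0,0.02,0.02,0.32,0,0,0],
  [0,0.02,0.02,0.32,0,0,0],
])

```text
t: 6.4
position: [441.4, -339.0, 33.0]
tcp_rot: [[0.986, 0.168, -0.0], [0.168, -0.986, -0.0], [-0.0, 0.0, -1.0]]
contact_force: [0.2, -0.5, -7.7]
finger_gap: 0.178
grasp_force: 69.0
```

Not touching yet; I'll go down in 0.6 mm steps.

Call:
apply_moves([
  [0,0,0,0.02,0,0,0],
  [0,0,0,0.04,0,0,0],
  [0,0,0,0.04,0,0,0],
])

```text
t: 6.78
position: [441.4, -339.0, 32.8]
tcp_rot: [[0.986, 0.168, 0.0], [0.168, -0.986, -0.001], [0.0, 0.001, -1.0]]
contact_force: [-3.4, 2.3, 5.2]
finger_gap: 0.173
grasp_force: 70.8
```

Call:
apply_moves([
  [1,0,0,0.04,0,0,0],
  [1,0,0,0.0,0,0,0],
  [1,0,0,0.0,0,0,0],
  [1,0,0,0.0,0,0,0],
  [1,0,0,-1.0,0,0,0],
  [1,0,0,-2.5,0,0,0],
  [1,0,0,-3.5,0,0,0],
  [1,0,0,-4.0,0,0,0],
  [1,0,0,-4.0,0,0,0],
])

```text
t: 7.9
position: [441.6, -339.2, 152.2]
tcp_rot: [[0.986, 0.168, 0.001], [0.168, -0.986, -0.001], [0.001, 0.001, -1.0]]
contact_force: [0.0, -0.1, 0.2]
finger_gap: 1.002
grasp_force: 0.0
```

Run:
```python
from h import *
f=grab('top');g=grab('side');cv2.imwrite('/tmp/top1.png',f['image'])
A=crop(f,(222,135,322,225),5,'/tmp/a.png');B=crop(f,(340,195,415,275),4,'/tmp/b.png')
o=np.zeros((450,800,3),np.uint8);o[:450,:500]=A;o[:320,500:]=B
cv2.imwrite('pics/m3.png',o)
rows((J(-105,5,160),9.7),(J(-105,5,-3),9.7))
```

```text
[2.96, -9.2, -0.3, -0.02, 0.01, -0.0] from [440.9, -338.5, 150.5] to [482.0, -51.7, 160.0]
[2.96, -9.19, 5.13, -0.02, 0.01, -0.0] from [440.9, -338.5, 150.5] to [482.0, -51.7, -3.0]
```

View pics/m3.png

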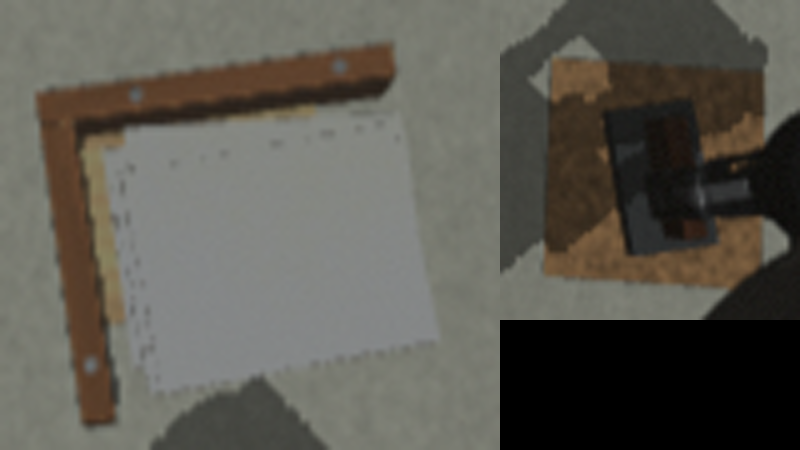

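The weight stands in the mat's middle (slab (605-717,98-255) on mat (545-765,60-285)); the boards still lie short of both fences. Now to the open -x side.

Call:
apply_moves([
  [1,1.0,-2.0,-0.3,0,0,0],
  [1,2.0,-4.0,-0.3,0,0,0],
  [1,2.96,-6.0,-0.3,0,0,0],
  [1,2.96,-8.0,-0.3,0,0,0],
  [1,2.96,-9.2,0,0,0,0],
  [1,2.96,-9.2,1.5,0,0,0],
  [1,2.96,-9.2,3.0,0,0,0],
  [1,2.96,-9.2,4.2,0,0,0],
  [1,2.96,-9.2,4.8,0,0,0],
  [1,2.96,-9.2,5.0,0,0,0],
  [1,2.96,-9.2,5.1,0,0,0],
])

```text
t: 9.38
position: [482.2, -52.0, -1.7]
tcp_rot: [[0.986, 0.168, -0.001], [0.168, -0.986, 0.0], [-0.001, -0.0, -1.0]]
contact_force: [0.1, -0.7, 0.8]
finger_gap: 1.001
grasp_force: 0.0
```

Run:
```python
from h import *
rows((J(-105,5,-3),9.7),(J(-65,5,-3),9.7),(J(-61,5,-3),9.7))
f=grab('side');A=crop(f,(180,150,330,262),5,'pics/m4.png')
```

```text
[-0.01, -0.01, 0.04, -0.0, 0.01, -0.0] from [482.2, -52.0, -1.7] to [482.0, -51.7, -3.0]
[1.33, -0.01, 0.04, -0.0, 0.01, -0.0] from [482.2, -52.0, -1.7] to [521.4, -44.9, -3.0]
[1.46, -0.01, 0.04, -0.0, 0.01, -0.0] from [482.2, -52.0, -1.7] to [525.3, -44.2, -3.0]
```

View pics/m4.png

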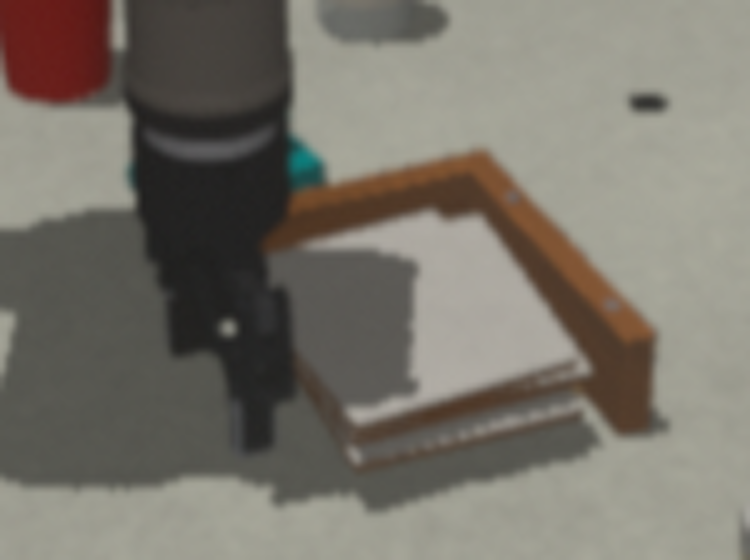

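Run:
```python
from h import *
f=grab('side');c=np.array(f['world_from_camera'])
for jx in(-116,-94):
  for jy in (-37.5,-52):
    for z in (0,5,10,15,40,45,50,55):
        print(jx,jy,z,((w2p(f,J(jx,jy,z))-[180,150]+.5)*5-.5).round().tolist())
```

```text
-116 -37.5 0 [[227.0, 472.0]]
-116 -37.5 5 [[227.0, 464.0]]
-116 -37.5 10 [[226.0, 455.0]]
-116 -37.5 15 [[226.0, 447.0]]
-116 -37.5 40 [[224.0, 406.0]]
-116 -37.5 45 [[224.0, 398.0]]
-116 -37.5 50 [[224.0, 390.0]]
-116 -37.5 55 [[224.0, 381.0]]
-116 -52 0 [[237.0, 489.0]]
-116 -52 5 [[237.0, 481.0]]
-116 -52 10 [[237.0, 472.0]]
-116 -52 15 [[237.0, 464.0]]
-116 -52 40 [[235.0, 423.0]]
-116 -52 45 [[235.0, 415.0]]
-116 -52 50 [[235.0, 406.0]]
-116 -52 55 [[234.0, 398.0]]
-94 -37.5 0 [[268.0, 460.0]]
-94 -37.5 5 [[268.0, 452.0]]
-94 -37.5 10 [[268.0, 444.0]]
-94 -37.5 15 [[268.0, 436.0]]
-94 -37.5 40 [[267.0, 395.0]]
-94 -37.5 45 [[267.0, 387.0]]
-94 -37.5 50 [[266.0, 379.0]]
-94 -37.5 55 [[266.0, 371.0]]
-94 -52 0 [[279.0, 477.0]]
-94 -52 5 [[279.0, 469.0]]
-94 -52 10 [[279.0, 461.0]]
-94 -52 15 [[279.0, 453.0]]
-94 -52 40 [[278.0, 412.0]]
-94 -52 45 [[278.0, 404.0]]
-94 -52 50 [[278.0, 395.0]]
-94 -52 55 [[277.0, 387.0]]
```

Call:
apply_moves([
  [1,0,0,-0.46,0,0,0],
  [1,0.2,0,-0.46,0,0,0],
  [1,0.4,0,-0.46,0,0,0],
  [1,0.5,0,-0.46,0,0,0],
  [1,0.6,0,-0.46,0,0,0],
  [1,0.7,0,-0.46,0,0,0],
  [1,0.8,0,-0.46,0,0,0],
  [1,0.9,0,-0.46,0,0,0],
  [1,1.0,0,-0.46,0,0,0],
  [1,1.1,0,-0.46,0,0,0],
  [1,1.2,0,-0.46,0,0,0],
  [1,1.28,0,-0.46,0,0,0],
  [1,1.34,0,-0.46,0,0,0],
  [1,1.38,0,-0.46,0,0,0],
  [1,1.4,0,-0.46,0,0,0],
])

```text
t: 11.35
position: [523.9, -44.9, 12.5]
tcp_rot: [[0.986, 0.168, -0.0], [0.168, -0.986, -0.0], [-0.0, -0.0, -1.0]]
contact_force: [-2.8, -0.0, -1.0]
finger_gap: 0.998
grasp_force: 1.5
```

Call:
apply_moves([
  [1,0.02,0,0,0,0,0],
  [1,0.04,0,0,0,0,0],
  [1,0.06,0,0,0,0,0],
  [1,0.06,0,0,0,0,0],
])

```text
t: 11.85
position: [525.8, -44.6, 12.6]
tcp_rot: [[0.986, 0.168, 0.0], [0.168, -0.986, -0.0], [0.0, 0.0, -1.0]]
contact_force: [-1.7, -0.3, -1.0]
finger_gap: 1.001
grasp_force: 1.2
```

Call:
apply_moves([
  [1,0.03,0,0,0,0,0],
  [1,0.06,0,0,0,0,0],
  [1,0.08,0,0,0,0,0],
  [1,0.08,0,0,0,0,0],
])

```text
t: 12.35
position: [527.0, -44.3, 12.5]
tcp_rot: [[0.986, 0.169, -0.002], [0.169, -0.986, -0.0], [-0.002, -0.0, -1.0]]
contact_force: [-6.7, -2.7, 2.7]
finger_gap: 1.002
grasp_force: 3.7
```

Run:
```python
from h import *
s=status.observe();print(s['contact_force'],s['moment'])
f=grab('side');A=crop(f,(200,170,320,260),6,'pics/m5.png')
cv2.imwrite('pics/m5.png',cv2.convertScaleAbs(A,alpha=1.4))
```

```text
[-6.66465416 -2.71223037  2.68139252] [-0.41156021  1.01405346 -0.10306493]
```

View pics/m5.png

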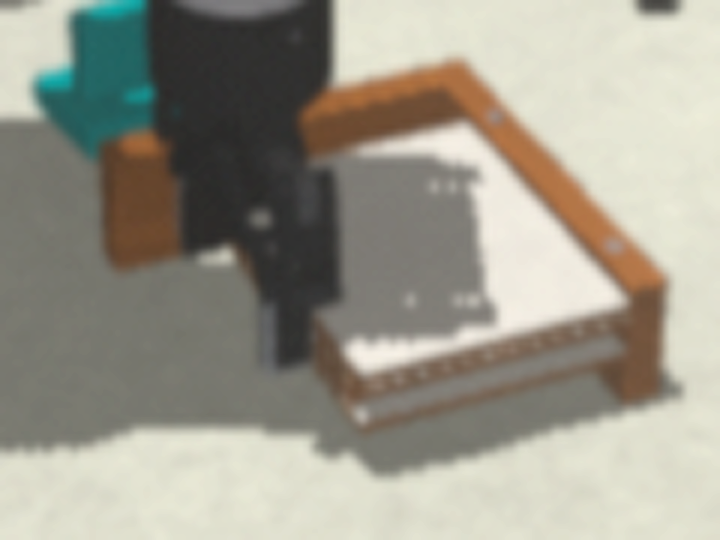

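The side view shows the stack pushed up with a near-vertical corner at (357,380)-(360,425) and the far edge near the far fence. The force is starting to rise, so I'll press a bit more.

Call:
apply_moves([
  [1,0.04,0,0,0,0,0],
  [1,0.08,0,0,0,0,0],
  [1,0.1,0,0,0,0,0],
  [1,0.1,0,0,0,0,0],
])

```text
t: 12.9
position: [526.9, -44.1, 12.2]
tcp_rot: [[0.986, 0.169, -0.009], [0.169, -0.986, -0.0], [-0.009, -0.001, -1.0]]
contact_force: [-17.2, -6.5, 8.6]
finger_gap: 1.003
grasp_force: 9.1
```

```bash
sed -i 's/o=(586.3,-38.9)/o=(587.8,-38.7)/' h.py
python3 - <<'E'
from h import *
rows((J(-95,5,12.5),9.7),(J(-95,5,130),9.7),(J(4,-122,130),99.7),(J(4,-122,12.5),99.7))
E
```

```text
[-1.13, -0.0, 0.0, -0.02, 0.1, 0.0] from [526.9, -44.1, 12.2] to [493.3, -49.8, 12.5]
[-1.17, -0.01, -3.92, -0.02, 0.1, 0.0] from [526.9, -44.1, 12.2] to [493.3, -49.8, 130.0]
[2.13, 4.23, -3.95, -0.09, 0.06, -18.0] from [526.9, -44.1, 12.2] to [612.3, -158.3, 130.0]
[2.16, 4.23, -0.03, -0.09, 0.06, -18.0] from [526.9, -44.1, 12.2] to [612.3, -158.3, 12.5]
```

Call:
apply_moves([
  [1,-0.5,0,0,0,0,0],
  [1,-1.2,0,0,0,0,0],
  [1,-1.2,0,-1.5,0,0,0],
  [1,-1.2,0,-3.2,0,0,-1],
  [1,-1.0,0.8,-3.93,0,0,-3],
  [1,-0.4,1.6,-3.93,0,0,-5],
  [1,0.2,2.4,-3.93,0,0,-7],
  [1,0.8,3.2,-3.93,0,0,-9],
  [1,1.4,4.0,-3.93,0,0,-11],
  [1,2.05,4.23,-3.93,0,0,-13],
  [1,2.05,4.23,-3.93,0,0,-15],
  [1,2.05,4.23,-3.93,0,0,-17],
  [1,2.05,4.23,-3.93,0,0,-18],
  [1,2.05,4.23,-2.5,0,0,-18],
  [1,2.05,4.23,-1.2,0,0,-18],
  [1,2.05,4.23,-0.3,0,0,-18],
  [1,2.05,4.23,0.0,0,0,-18],
  [1,2.05,4.23,0.0,0,0,-18],
])

```text
t: 15.15
position: [613.6, -158.5, 12.9]
tcp_rot: [[-0.168, 0.986, 0.001], [0.986, 0.168, -0.0], [-0.0, 0.001, -1.0]]
contact_force: [-0.4, -0.6, 0.4]
finger_gap: 0.997
grasp_force: 0.0
```

Run:
```python
from h import *
rows((J(4,-122,12.5),99.7),(J(4,-80,12.5),99.7))
f=grab('top');cv2.imwrite('/tmp/t2.png',f['image'])
```

```text
[0.02, -0.04, 0.01, 0.01, 0.01, -0.0] from [613.6, -158.5, 12.9] to [612.3, -158.3, 12.5]
[1.42, -0.04, 0.01, 0.01, 0.01, -0.0] from [613.6, -158.5, 12.9] to [605.2, -116.9, 12.5]
```

Call:
apply_moves([
  [1,0.2,-0.04,0,0,0,0],
  [1,0.35,-0.04,0,0,0,0],
  [1,0.45,-0.04,0,0,0,0],
  [1,0.55,-0.04,0,0,0,0],
  [1,0.65,-0.04,0,0,0,0],
  [1,0.75,-0.04,0,0,0,0],
  [1,0.85,-0.04,0,0,0,0],
  [1,0.95,-0.04,0,0,0,0],
  [1,1.05,-0.04,0,0,0,0],
  [1,1.15,-0.04,0,0,0,0],
  [1,1.25,-0.04,0,0,0,0],
  [1,1.33,-0.04,0,0,0,0],
  [1,1.4,-0.04,0,0,0,0],
  [1,1.45,-0.04,0,0,0,0],
  [1,1.48,-0.04,0,0,0,0],
  [1,1.48,-0.04,0,0,0,0],
])

```text
t: 17.2
position: [604.3, -114.8, 12.6]
tcp_rot: [[-0.168, 0.986, -0.0], [0.986, 0.168, 0.0], [0.0, -0.0, -1.0]]
contact_force: [-0.4, -3.3, -0.6]
finger_gap: 0.998
grasp_force: 1.3
```

Call:
apply_moves([
  [1,0.03,0,0,0,0,0],
  [1,0.06,0,0,0,0,0],
  [1,0.08,0,0,0,0,0],
  [1,0.08,0,0,0,0,0],
])

```text
t: 17.7
position: [604.2, -113.7, 12.6]
tcp_rot: [[-0.169, 0.986, 0.001], [0.986, 0.169, -0.002], [-0.002, 0.0, -1.0]]
contact_force: [0.4, -6.9, -1.2]
finger_gap: 0.996
grasp_force: 3.9
```

Call:
apply_moves([
  [1,0.03,0,0,0,0,0],
  [1,0.06,0,0,0,0,0],
  [1,0.1,0,0,0,0,0],
  [1,0.1,0,0,0,0,0],
])

```text
t: 18.2
position: [604.3, -113.6, 13.1]
tcp_rot: [[-0.169, 0.986, 0.003], [0.986, 0.17, -0.006], [-0.006, 0.002, -1.0]]
contact_force: [0.6, -19.6, -1.2]
finger_gap: 0.998
grasp_force: 9.4
```

Run:
```python
from h import *
rows((J(4,-110,12.5),99.7),(J(4,-110,130),99.7),(J(-92,8,130),9.7),(J(-92,8,12.5),9.7))
```

```text
[-1.11, 0.01, 0.03, 0.02, 0.07, 0.01] from [604.3, -113.6, 13.1] to [610.3, -146.5, 12.5]
[-1.14, 0.02, -3.89, 0.02, 0.07, 0.01] from [604.3, -113.6, 13.1] to [610.3, -146.5, 130.0]
[2.8, -3.18, -3.92, 0.07, 0.04, 18.01] from [604.3, -113.6, 13.1] to [495.8, -46.3, 130.0]
[2.82, -3.19, -0.0, 0.07, 0.04, 18.01] from [604.3, -113.6, 13.1] to [495.8, -46.3, 12.5]
```

Call:
apply_moves([
  [1,-0.5,0,0,0,0,0],
  [1,-1.2,0,0,0,0,0],
  [1,-1.2,0,-1.5,0,0,0],
  [1,-1.2,0,-3.2,0,0,1],
  [1,-0.8,-0.5,-3.93,0,0,3],
  [1,-0.2,-1.0,-3.93,0,0,5],
  [1,0.4,-1.6,-3.93,0,0,7],
  [1,1.2,-2.2,-3.93,0,0,9],
  [1,2.0,-2.8,-3.93,0,0,11],
  [1,2.7,-3.18,-3.93,0,0,13],
  [1,2.7,-3.18,-3.93,0,0,15],
  [1,2.7,-3.18,-3.93,0,0,17],
  [1,2.7,-3.18,-3.93,0,0,18],
  [1,2.7,-3.18,-2.5,0,0,18],
  [1,2.7,-3.18,-1.2,0,0,18],
  [1,2.7,-3.18,-0.3,0,0,18],
  [1,2.7,-3.18,0.0,0,0,18],
  [1,2.7,-3.18,0.0,0,0,18],
])

```text
t: 20.45
position: [495.9, -46.0, 12.6]
tcp_rot: [[0.986, 0.168, -0.0], [0.168, -0.986, 0.0], [-0.0, -0.0, -1.0]]
contact_force: [0.9, -0.0, 0.6]
finger_gap: 0.998
grasp_force: 0.0
```

Run:
```python
from h import *
rows((J(-92,8,12.5),9.7),(J(-60.9,8,12.5),9.7))
```

```text
[-0.01, 0.01, 0.0, -0.0, 0.0, -0.01] from [495.9, -46.0, 12.6] to [495.8, -46.3, 12.5]
[1.03, 0.01, 0.0, -0.0, 0.0, -0.01] from [495.9, -46.0, 12.6] to [526.4, -41.1, 12.5]
```

Call:
apply_moves([
  [1,0.3,0,0,0,0,0],
  [1,0.5,0,0,0,0,0],
  [1,0.65,0,0,0,0,0],
  [1,0.75,0,0,0,0,0],
  [1,0.85,0,0,0,0,0],
  [1,0.93,0,0,0,0,0],
  [1,1.0,0,0,0,0,0],
  [1,1.05,0,0,0,0,0],
  [1,1.1,0,0,0,0,0],
  [1,1.13,0,0,0,0,0],
  [1,1.13,0,0,0,0,0],
])

```text
t: 21.82
position: [526.3, -40.2, 12.1]
tcp_rot: [[0.986, 0.169, -0.006], [0.169, -0.986, 0.0], [-0.006, -0.001, -1.0]]
contact_force: [-9.5, -3.8, 4.6]
finger_gap: 0.998
grasp_force: 4.8
```

Call:
apply_moves([
  [1,-0.5,0,0,0,0,0],
  [1,-1.2,0,0,0,0,0],
  [1,-1.2,0,-1.5,0,0,0],
  [1,-1.2,0,-3.2,0,0,-1],
  [1,-1.0,0.8,-3.93,0,0,-3],
  [1,-0.4,1.6,-3.93,0,0,-5],
  [1,0.2,2.4,-3.93,0,0,-7],
  [1,0.8,3.2,-3.93,0,0,-9],
  [1,1.4,4.0,-3.93,0,0,-11],
  [1,2.05,4.1,-3.93,0,0,-13],
  [1,2.05,4.1,-3.93,0,0,-15],
  [1,2.05,4.1,-3.93,0,0,-17],
  [1,2.05,4.1,-3.93,0,0,-18],
  [1,2.05,4.1,-2.5,0,0,-18],
  [1,2.05,4.1,-1.2,0,0,-18],
  [1,2.05,4.1,-0.3,0,0,-18],
  [1,2.05,4.1,0.0,0,0,-18],
  [1,2.05,4.1,0.0,0,0,-18],
])

```text
t: 24.08
position: [610.6, -151.0, 12.6]
tcp_rot: [[-0.168, 0.986, -0.0], [0.986, 0.168, 0.0], [0.0, -0.0, -1.0]]
contact_force: [-0.1, 0.6, 0.6]
finger_gap: 1.001
grasp_force: 0.0
```

Run:
```python
from h import *
rows((J(4,-76.6,12.5),99.7))
```

```text
[1.26, 0.02, 0.0, -0.0, -0.0, -0.0] from [610.6, -151.0, 12.6] to [604.6, -113.5, 12.5]
```

Then back off and rise clear, over the mat, in the same pattern.

Call:
apply_moves([
  [1,0.4,0.02,0,0,0,0],
  [1,0.7,0.02,0,0,0,0],
  [1,0.9,0.02,0,0,0,0],
  [1,1.0,0.02,0,0,0,0],
  [1,1.1,0.02,0,0,0,0],
  [1,1.18,0.02,0,0,0,0],
  [1,1.24,0.02,0,0,0,0],
  [1,1.28,0.02,0,0,0,0],
  [1,1.32,0.02,0,0,0,0],
  [1,1.35,0.02,0,0,0,0],
  [1,1.35,0.02,0,0,0,0],
])

```text
t: 25.45
position: [604.7, -113.6, 12.8]
tcp_rot: [[-0.169, 0.986, 0.001], [0.986, 0.169, -0.004], [-0.004, 0.001, -1.0]]
contact_force: [0.4, -10.0, -2.4]
finger_gap: 0.998
grasp_force: 5.1
```

Run:
```python
from h import *
rows((J(4,-110,12.5),99.7),(J(4,-110,150),99.7),((441.5,-339,150),9.7))
```

```text
[-1.11, -0.0, 0.01, 0.01, 0.04, 0.01] from [604.7, -113.6, 12.8] to [610.3, -146.5, 12.5]
[-1.13, -0.0, -4.57, 0.01, 0.04, 0.01] from [604.7, -113.6, 12.8] to [610.3, -146.5, 150.0]
[-6.5, -6.63, -4.55, 0.04, 0.03, 18.01] from [604.7, -113.6, 12.8] to [441.5, -339.0, 150.0]
```

Call:
apply_moves([
  [1,-0.5,0,0,0,0,0],
  [1,-1.15,0,0,0,0,0],
  [1,-1.15,0,-2,0,0,0],
  [1,-1.15,0,-3.8,0,0,1],
  [1,-1.8,-0.8,-4.57,0,0,3],
  [1,-2.5,-1.6,-4.57,0,0,5],
  [1,-3.2,-2.6,-4.57,0,0,7],
  [1,-4.0,-3.6,-4.57,0,0,9],
  [1,-4.8,-4.6,-4.57,0,0,11],
  [1,-5.6,-5.6,-4.57,0,0,13],
  [1,-6.3,-6.4,-4.57,0,0,15],
  [1,-6.56,-6.63,-4.57,0,0,17],
  [1,-6.56,-6.63,-4.57,0,0,18],
  [1,-6.56,-6.63,-4.57,0,0,18],
  [1,-6.56,-6.63,-4.57,0,0,18],
])

```text
t: 27.32
position: [441.3, -338.7, 149.7]
tcp_rot: [[0.985, 0.17, 0.0], [0.17, -0.985, 0.0], [0.0, -0.0, -1.0]]
contact_force: [0.1, -0.5, -0.8]
finger_gap: 0.998
grasp_force: 0.0
```

Run:
```python
from h import *
f=grab('top');g=grab('side')
A=crop(f,(230,138,315,222),5,'/tmp/a.png')
B=crop(g,(213,178,314,246),5,'/tmp/b.png');B=cv2.resize(B,(375,252)) if 0 else B[:, :505]
o=np.zeros((600,800,3),np.uint8)
B=crop(g,(252,195,314,247),6,'/tmp/b.png');print(A.shape,B.shape)
o[:420,:425]=A;o[:312,428:800]=B
C=crop(g,(213,178,314,228),3,'/tmp/c.png');o[320:320+150,440:440+303]=C
cv2.imwrite('pics/m6.png',cv2.convertScaleAbs(o,alpha=1.3))
np.savez('/tmp/m6.npz',a=f['image'],b=g['image'])
# predicted stack corners (flush), top z54 / bottom 24
for n,F,k,of,sh in(('top',f,5,(230,138),0),('side',g,6,(252,195),428)):
    for z in(54,24):
        c=[J(x,y,z) for x,y in((70,85),(70,-65),(-50,-65),(-50,85))]
        print(n,z,(((w2p(F,c)-of+.5)*k-.5)+[sh,0]).round().tolist())
```

```text
(420, 425, 3) (312, 372, 3)
top 54 [[33.0, 106.0], [310.0, 68.0], [344.0, 288.0], [64.0, 328.0]]
top 24 [[35.0, 117.0], [304.0, 80.0], [338.0, 294.0], [65.0, 333.0]]
side 54 [[555.0, -56.0], [712.0, 119.0], [447.0, 187.0], [309.0, 1.0]]
side 24 [[554.0, 0.0], [708.0, 177.0], [446.0, 247.0], [311.0, 58.0]]
```

View pics/m6.png

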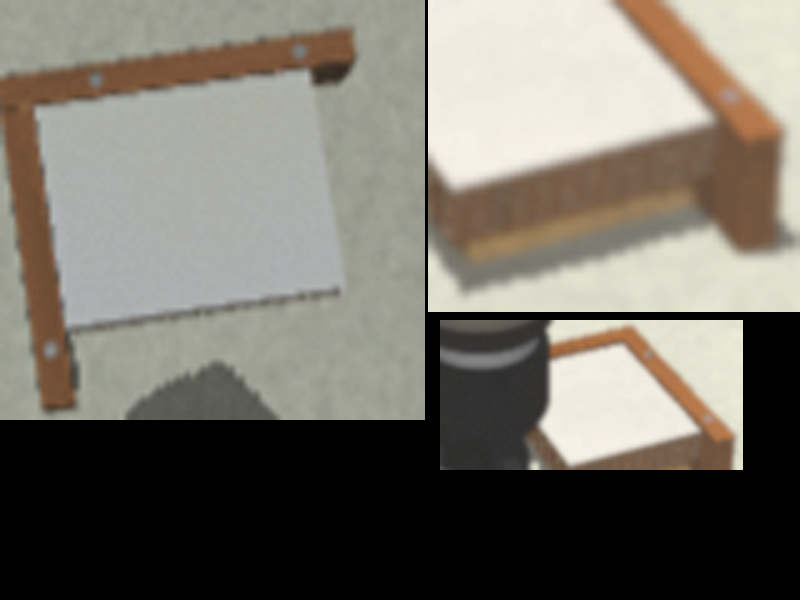

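The picture shows all five boards as one block: one clean near face at (455-712,120-260) and the top face touching both fences, with only thin shadow lines at (35-310,70-105) and (35-70,105-328). Now I'll fetch the weight.

Run:
```python
from h import *
f=grab('top')
uv=cp(np.array([(605,110),(692,98),(717,243),(628,255)])-[500,0],4,(340,195))
print(fit([(50,30),(50,-30),(-50,-30),(-50,30)],p2w(f,uv,22)))
rows(((441.4,-339,32.8),9.7))
```

```text
(np.float64(8.844686060458786), array([ 440.67518416, -336.8893687 ]), array([1.2, 0.8, 1.1, 1.2]))
[-0.0, 0.02, 3.9, 0.0, -0.0, 0.01] from [441.4, -338.4, 149.7] to [441.4, -339.0, 32.8]
```

Call:
apply_moves([
  [1,0,0.02,1.5,0,0,0],
  [1,0,0.02,2.8,0,0,0],
  [1,0,0.02,3.6,0,0,0],
  [1,0,0.02,3.87,0,0,0],
  [0,0,0.02,3.87,0,0,0],
  [0,0,0.02,3.87,0,0,0],
  [0,0,0.02,3.87,0,0,0],
  [0,0,0.02,3.87,0,0,0],
  [0,0,0.02,3.87,0,0,0],
  [0,0,0.02,3.87,0,0,0],
  [0,0,0.02,3.87,0,0,0],
], newtons=70)

```text
t: 28.85
position: [441.7, -339.1, 34.5]
tcp_rot: [[0.986, 0.168, 0.001], [0.168, -0.986, -0.001], [0.001, 0.001, -1.0]]
contact_force: [-0.6, 2.4, 6.0]
finger_gap: 0.178
grasp_force: 70.0
```

Run:
```python
from h import *
s=status.observe();p=s['position'];h=p[2]-4;c=J(10,10,0)
print(h)
rows((p+[0,0,110],9.7),((c[0],c[1],h+104),9.7),((c[0],c[1],h+54),9.7))
```

```text
30.453501191629336
[0.0, 0.0, -3.67, 0.01, -0.01, -0.0] from [441.7, -339.1, 34.5] to [441.7, -339.1, 144.5]
[6.82, -9.38, -3.34, 0.01, -0.01, -0.0] from [441.7, -339.1, 34.5] to [596.0, -27.2, 134.5]
[6.82, -9.38, -1.67, 0.01, -0.01, -0.0] from [441.7, -339.1, 34.5] to [596.0, -27.2, 84.5]
```

Call:
apply_moves([
  [0,0,0,-0.4,0,0,0],
  [0,0,0,-1.2,0,0,0],
  [0,0,0,-2.4,0,0,0],
  [0,0.3,-0.4,-3.3,0,0,0],
  [0,1.0,-1.3,-3.4,0,0,0],
  [0,1.8,-2.4,-3.4,0,0,0],
  [0,2.6,-3.5,-3.4,0,0,0],
  [0,3.4,-4.6,-3.4,0,0,0],
  [0,4.2,-5.7,-3.4,0,0,0],
  [0,5.0,-6.8,-3.4,0,0,0],
  [0,5.7,-7.8,-3.4,0,0,0],
  [0,6.3,-8.7,-3.4,0,0,0],
  [0,6.7,-9.2,-3.3,0,0,0],
  [0,6.82,-9.38,-3.0,0,0,0],
  [0,6.82,-9.38,-2.6,0,0,0],
  [0,6.82,-9.38,-2.2,0,0,0],
  [0,6.82,-9.38,-2.0,0,0,0],
  [0,6.82,-9.38,-1.95,0,0,0],
  [0,6.82,-9.38,-1.95,0,0,0],
])

```text
t: 31.22
position: [595.9, -27.4, 92.3]
tcp_rot: [[0.986, 0.168, 0.0], [0.168, -0.986, -0.0], [0.0, 0.0, -1.0]]
contact_force: [-0.0, 0.1, -6.8]
finger_gap: 0.174
grasp_force: 69.0
```

Run:
```python
from h import *
c=J(10,10,84.5);rows((c,9.7))
# weight footprint by numbers: slab in the side view
g=grab('side');f=grab('top');cv2.imwrite('/tmp/s7.png',g['image'])
```

```text
[0.0, -0.01, 0.26, 0.0, -0.0, -0.01] from [595.9, -27.4, 92.3] to [596.0, -27.2, 84.5]
```

Call:
apply_moves([
  [0,0,0,0.1,0,0,0],
  [0,0,0,0.18,0,0,0],
  [0,0,0,0.22,0,0,0],
  [0,0,0,0.24,0,0,0],
  [0,0,0,0.25,0,0,0],
  [0,0,0,0.25,0,0,0],
])

```text
t: 32.08
position: [595.8, -27.2, 84.6]
tcp_rot: [[0.986, 0.168, 0.0], [0.168, -0.986, -0.0], [0.0, 0.0, -1.0]]
contact_force: [-0.6, -0.1, -8.4]
finger_gap: 0.172
grasp_force: 68.9
```

Call:
apply_moves([
  [0,0,0,0.02,0,0,0],
  [0,0,0,0.03,0,0,0],
  [0,0,0,0.04,0,0,0],
  [0,0,0,0.04,0,0,0],
])

```text
t: 32.58
position: [595.8, -27.1, 84.5]
tcp_rot: [[0.986, 0.168, 0.001], [0.168, -0.986, -0.0], [0.001, 0.0, -1.0]]
contact_force: [-5.0, 1.7, 5.1]
finger_gap: 0.176
grasp_force: 71.0
```

Call:
apply_moves([
  [0,0,0,0.02,0,0,0],
  [0.3,0,0,0.02,0,0,0],
  [0.6,0,0,0.0,0,0,0],
  [1,0,0,0.0,0,0,0],
  [1,0,0,0.0,0,0,0],
  [1,0,0,0.0,0,0,0],
  [1,0,0,-0.6,0,0,0],
  [1,0,0,-1.6,0,0,0],
  [1,0,0,-3.0,0,0,0],
  [1,0,0,-4.0,0,0,0],
  [1,-1.5,1.5,-4.0,0,0,0],
  [1,-3.0,3.0,-4.0,0,0,0],
  [1,-4.5,4.5,-4.0,0,0,0],
  [1,-5.5,6.5,-4.0,0,0,0],
  [1,-5.5,8.5,-4.0,0,0,0],
  [1,-5.5,9.5,-4.0,0,0,0],
  [1,-5.5,9.5,-4.0,0,0,0],
])

```text
t: 34.7
position: [480.6, -338.3, 202.8]
tcp_rot: [[0.986, 0.165, -0.0], [0.165, -0.986, -0.0], [-0.0, 0.0, -1.0]]
contact_force: [0.3, 0.1, -0.4]
finger_gap: 0.996
grasp_force: 0.0
```

Run:
```python
from h import *
f=grab('top');g=grab('side');d=np.load('/tmp/m6.npz')
for n,F,z in(('top',f,54),):
    im=F['image'];hsv=cv2.cvtColor(im,cv2.COLOR_BGR2GRAY)
    poly=w2p(F,[J(x,y,54) for x,y in((66,81),(66,-62),(-47,-62),(-47,81))]).astype(np.int32)
    m=np.zeros(hsv.shape,np.uint8);cv2.fillPoly(m,[poly],255)
    dk=((hsv<0.6*np.median(hsv[m>0]))&(m>0)).astype(np.uint8)
    print('median',np.median(hsv[m>0]))
    c=max(cv2.findContours(dk,0,2)[0],key=cv2.contourArea);r=cv2.minAreaRect(c)
    print('slab',r,p2w(F,r[0],72)[0].round(1),'want',J(10,10,72).round(1),p2w(F,cv2.boxPoints(r),72).round(0)[:,:2].tolist())
# change of picture away from the weight along the stack's near edges
a=cv2.absdiff(f['image'],d['a']).max(2)
out=w2p(f,[J(x,y,54) for x,y in((74,89),(74,-69),(-54,-69),(-54,89))]).astype(np.int32)
inn=w2p(f,[J(x,y,54) for x,y in((60,75),(60,-55),(-40,-55),(-40,75))]).astype(np.int32)
m=np.zeros(a.shape,np.uint8);cv2.fillPoly(m,[out],255);cv2.fillPoly(m,[inn],0)
print('edge-band changed px',int(((a>40)&(m>0)).sum()),'of',int((m>0).sum()))
b=cv2.absdiff(g['image'],d['b']).max(2)[195:247,252:314];print('side corner changed',int((b>40).sum()))
print(status.observe()['contact_force'])
```

```text
median 134.0
slab ((267.41998291015625, 177.44000244140625), (37.75950241088867, 23.05168342590332), 81.8698959350586) [592.  -27.1  72. ] want [596.  -27.2  72. ] [[636.0, 11.0], [647.0, -49.0], [548.0, -65.0], [538.0, -6.0]]
edge-band changed px 28 of 1024
side corner changed 1097
[0.44847682 1.48220044 0.95358198]
```

Run:
```python
from h import *
f=grab('top');g=grab('side');d=np.load('/tmp/m6.npz')
print(w2p(g,[status.observe()['position']]).round(),w2p(g,[status.observe()['position']+[0,0,150]]).round())
a=cv2.absdiff(f['image'],d['a']).max(2);out=w2p(f,[J(x,y,54) for x,y in((74,89),(74,-69),(-54,-69),(-54,89))]).astype(np.int32)
inn=w2p(f,[J(x,y,54) for x,y in((60,75),(60,-55),(-40,-55),(-40,75))]).astype(np.int32)
m=np.zeros(a.shape,np.uint8);cv2.fillPoly(m,[out],255);cv2.fillPoly(m,[inn],0)
ys,xs=np.where((a>40)&(m>0));print(sorted(zip(xs.tolist(),ys.tolist())))
b=cv2.absdiff(g['image'],d['b']).max(2)[195:247,252:314]>40
print('cols',(b.sum(0)).tolist());print('rows',b.sum(1).tolist())
```

```text
[[249. 236.]] [[248. 164.]]
[(245, 158), (258, 156), (259, 156), (259, 197), (260, 197), (261, 197), (262, 197), (263, 197), (264, 197), (265, 197), (266, 196), (267, 196), (268, 196), (269, 196), (270, 196), (271, 196), (272, 154), (272, 196), (274, 195), (275, 195), (276, 195), (277, 195), (278, 195), (279, 153), (279, 195), (280, 153)]
cols [28, 32, 38, 41, 41, 42, 52, 52, 51, 51, 51, 51, 47, 48, 40, 36, 36, 35, 35, 35, 35, 28, 15, 15, 15, 14, 14, 14, 14, 13, 13, 12, 11, 9, 8, 4, 0, 0, 0, 0, 0, 0, 0, 0, 0, 0, 0, 0, 0, 0, 0, 0, 0, 0, 0, 0, 0, 0, 0, 0, 0, 0]
rows [31, 32, 33, 34, 35, 35, 36, 36, 36, 35, 36, 35, 33, 29, 25, 22, 22, 22, 22, 22, 22, 22, 22, 22, 22, 22, 22, 22, 20, 20, 19, 19, 18, 18, 16, 10, 8, 8, 8, 8, 9, 9, 8, 8, 9, 10, 13, 14, 12, 12, 9, 4]
```

Run:
```python
from h import *
f=grab('top');d=np.load('/tmp/m6.npz')['a']
A=cv2.cvtColor(d,6).astype(int);B=cv2.cvtColor(f['image'],6).astype(int)
for x in(250,256,262,268,274,280,286,292):
    c=int(w2p(f,[J(-50,10,54)])[0,1]-(x-268)*.14); t=int(c-44)
    print(x,c,A[c-4:c+8,x],B[c-4:c+8,x],'| far',t,A[t-4:t+6,x],B[t-4:t+6,x])
```

```text
250 201 [134 133 133 134 133 105  82 111 127 125 121 120] [135 136 135 135 135 132 103 113 127 127 123 122] | far 157 [ 80  78  73  68  97 124 133 134 134 133] [ 81  79  74  66  67 117 135 134 135 134]
256 200 [134 134 134 135 132 106  79 108 123 122 121 122] [134 136 135 135 136 133 104 110 124 122 123 123] | far 156 [ 68  70  71  77  86 118 132 134 133 133] [ 70  71  71  77  66 113 135 118  78  51]
262 200 [134 134 135 134 115  84 106 123 122 122 124 126] [ 51  58 114 136 135 107 112 123 124 122 124 127] | far 156 [ 70  72  72  77 118 135 134 133 133 134] [ 71  71  72  61 110 134 135  93  54  48]
268 199 [134 134 135 134 121  87 104 123 124 125 126 126] [ 51  57 115 135 134 120 118 123 126 126 126 129] | far 155 [ 72  70  68  72 114 134 135 133 134 133] [ 72  71  71  58  94 127 135  94  48  40]
274 198 [134 133 135 134 132  92 105 125 124 121 119 120] [ 52  52 112 136 134 107 113 127 126 121 120 120] | far 154 [ 73  71  68  65 112 133 133 133 132 133] [ 72  71  69  54  76 121 135  97  57  51]
280 197 [133 134 134 135 133  96 105 123 126 124 126 127] [ 50  54 110 134 134 108 112 126 126 127 127 127] | far 153 [ 72  71  70  66 113 133 133 133 133 133] [ 73  71  71  59  76 120 135 134 135 134]
286 196 [134 134 134 135 133  95  88 111 117 120 122 122] [135 136 135 134 136 118 102 110 119 121 122 123] | far 152 [ 72  71  69  68  99 126 134 133 134 133] [ 71  70  70  68  79 120 135 135 135 135]
292 195 [134 133 134 134 134 100  93 113 120 120 119 121] [135 135 134 136 135 122  97 107 121 122 120 120] | far 151 [ 73  71  71  73  59  64  80  89 117 132] [ 73  75  73  74  57  64  81  89 118 132]
```

The weight is down, but the top board seems to have crept about 1 mm toward the robot on release. I'll tap that edge back with the shut fingertips, keeping the body above the grip bar.

Run:
```python
from h import *
rows((J(-95,10,150),9.7),(J(-95,10,47.5),9.7))
```

```text
[2.01, -9.45, 1.79, -0.0, 0.0, 0.01] from [481.2, -334.6, 203.6] to [492.5, -44.8, 150.0]
[2.01, -9.45, 5.2, -0.0, 0.0, 0.01] from [481.2, -334.6, 203.6] to [492.5, -44.8, 47.5]
```

Call:
apply_moves([
  [0,0.5,-2.0,0.5,0,0,0],
  [0,1.0,-4.0,1.0,0,0,0],
  [0,1.5,-6.0,1.5,0,0,0],
  [0,2.0,-8.0,1.8,0,0,0],
  [0,2.0,-9.45,2.0,0,0,0],
  [0,2.0,-9.45,3.4,0,0,0],
  [0,2.0,-9.45,4.6,0,0,0],
  [0,2.0,-9.45,5.1,0,0,0],
  [0,2.0,-9.45,5.2,0,0,0],
  [0,2.0,-9.45,5.2,0,0,0],
])

```text
t: 36.2
position: [493.2, -46.5, 48.3]
tcp_rot: [[0.986, 0.168, 0.002], [0.168, -0.986, -0.0], [0.002, 0.001, -1.0]]
contact_force: [0.7, 0.0, -0.0]
finger_gap: 0.001
grasp_force: 0.0
```

Run:
```python
from h import *
rows((J(-95,10,47.3),9.7),(J(-63,10,47.3),9.7),(J(-60.9,10,47.3),9.7))
g=grab('side');d=np.load('/tmp/m6.npz')['b']
A=cv2.cvtColor(d,6).astype(int);B=cv2.cvtColor(g['image'],6).astype(int)
for z in(51,45,39,33,27):
    u,v=w2p(g,[J(-50,-65,z)])[0];v=int(round(v));u=int(u)
    print(z,u,v,A[v,u-5:u+6],B[v,u-5:u+6])
```

```text
[-0.01, -0.06, 0.03, 0.01, -0.02, -0.0] from [493.2, -46.5, 48.3] to [492.5, -44.8, 47.3]
[1.05, -0.06, 0.04, 0.01, -0.02, -0.0] from [493.2, -46.5, 48.3] to [524.0, -39.5, 47.3]
[1.12, -0.06, 0.04, 0.01, -0.02, -0.0] from [493.2, -46.5, 48.3] to [526.1, -39.1, 47.3]
51 254 227 [82 72 69 70 68 73 81 89 87 82 77] [71 58 55 55 57 57 65 71 71 70 68]
45 254 229 [83 80 77 78 69 73 77 76 73 73 74] [81 73 63 56 53 53 60 69 69 68 68]
39 254 231 [68 87 88 79 70 74 75 74 74 72 76] [84 83 79 68 58 57 58 66 68 67 69]
33 254 233 [ 81 114 106  91  83  84  84  78  74  72  74] [85 85 84 80 73 66 61 66 67 66 68]
27 254 235 [ 94 142 145 114  95  87  80  75  73  77  88] [84 84 83 84 85 79 72 69 67 71 80]
```

Call:
apply_moves([
  [0,0.3,-0.06,0.03,0,0,0],
  [0,0.6,-0.06,0.03,0,0,0],
  [0,0.85,-0.06,0.03,0,0,0],
  [0,0.98,-0.06,0.03,0,0,0],
  [0,1.03,-0.06,0.03,0,0,0],
  [0,1.06,-0.06,0.03,0,0,0],
  [0,1.08,-0.06,0.03,0,0,0],
  [0,1.1,-0.06,0.03,0,0,0],
  [0,1.12,-0.06,0.03,0,0,0],
  [0,1.12,-0.06,0.03,0,0,0],
])

```text
t: 37.5
position: [525.3, -38.9, 46.4]
tcp_rot: [[0.986, 0.168, -0.0], [0.168, -0.986, -0.0], [-0.0, 0.0, -1.0]]
contact_force: [-0.5, -0.4, -0.7]
finger_gap: -0.001
grasp_force: 0.4
```

Call:
apply_moves([
  [0,0.02,0,-0.02,0,0,0],
  [0,0.04,0,-0.02,0,0,0],
  [0,0.06,0,-0.02,0,0,0],
  [0,0.06,0,-0.02,0,0,0],
])

```text
t: 38.0
position: [526.3, -38.7, 47.0]
tcp_rot: [[0.986, 0.168, -0.002], [0.168, -0.986, -0.0], [-0.002, -0.0, -1.0]]
contact_force: [-5.3, -1.0, 1.6]
finger_gap: -0.001
grasp_force: 2.5
```

Call:
apply_moves([
  [0,0.03,0,0,0,0,0],
  [0,0.04,0,0,0,0,0],
  [0,0.0,0,0,0,0,0],
  [0,-0.5,0,0,0,0,0],
  [0,-1.2,0,0,0,0,0],
  [0,-1.5,0,-1.5,0,0,0],
  [0,-1.5,0,-3.0,0,0,0],
  [0,-1.5,2.0,-4.0,0,0,0],
  [0,-1.5,4.0,-4.5,0,0,0],
  [0,-1.5,6.0,-4.5,0,0,0],
  [0,-1.5,8.0,-4.5,0,0,0],
  [0,-1.5,9.5,-4.5,0,0,0],
  [0,-1.5,9.5,-4.5,0,0,0],
  [0,-1.5,9.5,-4.5,0,0,0],
])

```text
t: 39.75
position: [530.8, -326.6, 182.0]
tcp_rot: [[0.986, 0.168, 0.0], [0.168, -0.986, 0.0], [0.0, -0.0, -1.0]]
contact_force: [-0.1, 0.0, -0.1]
finger_gap: -0.004
grasp_force: 0.0
```

```bash
cat > cmp.py <<'E'
from h import *
f=grab('top');d=np.load('/tmp/m6.npz')['a']
A=cv2.cvtColor(d,6).astype(int);B=cv2.cvtColor(f['image'],6).astype(int)
for x in(250,256,262,268,274,280,286,292):
    c=int(w2p(f,[J(-50,10,54)])[0,1]-(x-268)*.14); t=int(c-44)
    print(x,c,A[c-2:c+6,x],B[c-2:c+6,x],'| far',t,A[t-2:t+4,x],B[t-2:t+4,x])
for y in(165,172,180,188,194):
    c=int(w2p(f,[J(10,85,54)])[0,0]+(y-180)*.14);e=int(w2p(f,[J(10,-65,54)])[0,0]+(y-180)*.14)
    print(y,c,A[y,c-3:c+4],B[y,c-3:c+4],'| right',A[y,e-3:e+5],B[y,e-3:e+5])
m=np.zeros(B.shape,np.uint8);cv2.fillPoly(m,[w2p(f,[J(x,y,54) for x,y in((66,81),(66,-62),(-47,-62),(-47,81))]).astype(np.int32)],255)
dk=((B<80)&(m>0)).astype(np.uint8);r=cv2.minAreaRect(max(cv2.findContours(dk,0,2)[0],key=cv2.contourArea))
print('slab',p2w(f,r[0],72)[0].round(1),'want',J(10,10,72).round(1),r)
E
python3 cmp.py
```

```text
250 201 [133 134 133 105  82 111 127 125] [141 141 142 136 111 121 134 132] | far 157 [ 73  68  97 124 133 134] [ 75  71 102 132 141 141]
256 200 [134 135 132 106  79 108 123 122] [140 142 139 126 111 122 132 126] | far 156 [ 71  77  86 118 132 134] [ 74  81  89 125 141 141]
262 200 [135 134 115  84 106 123 122 122] [ 95 129 125 113 121  98  74  72] | far 156 [ 72  77 118 135 134 133] [ 77  82 123 142 140 101]
268 199 [135 134 121  87 104 123 124 125] [ 77 125 128 113  90  75  74  74] | far 155 [ 68  72 114 134 135 133] [ 73  75 119 143 142 123]
274 198 [135 134 132  92 105 125 124 121] [ 76 126 139 112 118 132 131 128] | far 154 [ 68  65 112 133 133 133] [ 73  67 119 141 141 121]
280 197 [134 135 133  96 105 123 126 124] [ 74 123 139 113 115 131 132 131] | far 153 [ 70  66 113 133 133 133] [ 73  70 119 142 140 140]
286 196 [134 135 133  95  88 111 117 120] [141 141 140 112  99 115 124 127] | far 152 [ 69  68  99 126 134 133] [ 73  72 104 133 141 140]
292 195 [134 134 134 100  93 113 120 120] [141 142 140 127 101 113 126 127] | far 151 [71 73 59 64 80 89] [75 79 61 67 85 95]
165 237 
[... 163 characters left out ...]
0 135 134] [ 70  72  73  77 137 143 141] | right [134 133 134 135 134 126 121 117] [141 140 141 141 141 135 128 124]
180 239 [ 65  65  70  79 130 135 134] [ 69  69  71  84 139 142 140] | right [134 132 133 133 134 130 122 122] [141 141 140 140 141 137 127 126]
188 240 [ 66  65  66  85 132 134 134] [ 69  68  68  89 139 143 143] | right [134 134 135 135 132 123 121 118] [141 140 141 141 140 129 127 124]
194 241 [ 66  65  65  75 131 135 134] [ 70  68  68  80 139 142 141] | right [135 134 136 133 132 132 121 116] [142 142 142 140 140 139 126 121]
slab [590.4 -27.   72. ] want [596.  -27.2  72. ] ((267.3930358886719, 178.05490112304688), (37.78620910644531, 22.960634231567383), 81.25383758544922)
```

The top board is back on the far fence. The near edge still looks lighter, though, so lower boards may stick out. I'll tap the full stack height from -x with one open finger near the edge's middle, TCP offset in y so the body clears the grip bar.

Run:
```python
from h import *
rows((J(-98,-45,150),9.7),(J(-98,-45,12.5),9.7))
```

```text
[0.22, -7.62, 1.07, -0.0, -0.0, 0.01] from [530.8, -326.0, 182.1] to [498.8, -99.6, 150.0]
[0.22, -7.62, 5.66, -0.0, -0.0, 0.01] from [530.8, -326.0, 182.1] to [498.8, -99.6, 12.5]
```

Call:
apply_moves([
  [1,0.1,-2.0,0.4,0,0,0],
  [1,0.2,-4.0,0.8,0,0,0],
  [1,0.22,-6.0,1.0,0,0,0],
  [1,0.22,-7.62,1.1,0,0,0],
  [1,0.22,-7.62,2.6,0,0,0],
  [1,0.22,-7.62,4.2,0,0,0],
  [1,0.22,-7.62,5.2,0,0,0],
  [1,0.22,-7.62,5.6,0,0,0],
  [1,0.22,-7.62,5.66,0,0,0],
  [1,0.22,-7.62,5.66,0,0,0],
])

```text
t: 41.05
position: [499.5, -100.7, 13.5]
tcp_rot: [[0.986, 0.169, 0.002], [0.169, -0.986, -0.001], [0.002, 0.001, -1.0]]
contact_force: [0.0, -1.2, 0.4]
finger_gap: 1.0
grasp_force: 0.0
```

```bash
python3 - <<'E'
from h import *
rows((J(-63.5,-45,12.5),9.7),(J(-60.8,-45,12.5),9.7))
E
python3 cmp.py | head -8
```

```text
[1.13, -0.04, 0.03, 0.01, -0.02, 0.0] from [499.5, -100.7, 13.5] to [532.8, -93.8, 12.5]
[1.22, -0.04, 0.03, 0.01, -0.02, 0.0] from [499.5, -100.7, 13.5] to [535.5, -93.3, 12.5]
250 201 [133 134 133 105  82 111 127 125] [139 140 141 136 110 120 133 132] | far 157 [ 73  68  97 124 133 134] [ 76  73 102 132 141 141]
256 200 [134 135 132 106  79 108 123 122] [141 141 140 124 109 121 129 127] | far 156 [ 71  77  86 118 132 134] [ 73  80  89 124 140 140]
262 200 [135 134 115  84 106 123 122 122] [ 95 129 124 111 123 128 128 128] | far 156 [ 72  77 118 135 134 133] [ 76  82 125 141 140 100]
268 199 [135 134 121  87 104 123 124 125] [68 86 84 71 69 71 73 75] | far 155 [ 68  72 114 134 135 133] [ 74  74 121 140 142 122]
274 198 [135 134 132  92 105 125 124 121] [47 69 71 49 34 29 26 23] | far 154 [ 68  65 112 133 133 133] [ 72  67 119 141 140 120]
280 197 [134 135 133  96 105 123 126 124] [34 35 30 31 35 39 45 59] | far 153 [ 70  66 113 133 133 133] [ 72  69 119 141 140 140]
286 196 [134 135 133  95  88 111 117 120] [ 95 100 104 105 109 107 103  99] | far 152 [ 69  68  99 126 134 133] [ 74  72 104 132 140 140]
292 195 [134 134 134 100  93 113 120 120] [62 52 40 36 37 49 67 92] | far 151 [71 73 59 64 80 89] [74 76 61 66 84 94]
```

Call:
apply_moves([
  [1,0.3,-0.04,0.03,0,0,0],
  [1,0.6,-0.04,0.03,0,0,0],
  [1,0.85,-0.04,0.03,0,0,0],
  [1,0.98,-0.04,0.03,0,0,0],
  [1,1.04,-0.04,0.03,0,0,0],
  [1,1.1,-0.04,0.03,0,0,0],
  [1,1.14,-0.04,0.03,0,0,0],
  [1,1.17,-0.04,0.03,0,0,0],
  [1,1.2,-0.04,0.03,0,0,0],
  [1,1.2,-0.04,0.03,0,0,0],
])

```text
t: 42.35
position: [534.0, -93.5, 11.4]
tcp_rot: [[0.986, 0.168, 0.0], [0.168, -0.986, -0.0], [0.0, 0.0, -1.0]]
contact_force: [-0.3, -0.1, -0.0]
finger_gap: 1.001
grasp_force: 0.0
```

Call:
apply_moves([
  [1,0.02,0,0,0,0,0],
  [1,0.035,0,0,0,0,0],
  [1,0.05,0,0,0,0,0],
  [1,0.05,0,0,0,0,0],
])

```text
t: 42.85
position: [534.4, -93.2, 11.2]
tcp_rot: [[0.986, 0.169, -0.002], [0.169, -0.986, 0.0], [-0.002, -0.0, -1.0]]
contact_force: [-5.3, -2.4, 2.6]
finger_gap: 0.998
grasp_force: 2.7
```

Call:
apply_moves([
  [1,0.02,0,0,0,0,0],
  [1,0.04,0,0,0,0,0],
  [1,0.06,0,0,0,0,0],
  [1,0.06,0,0,0,0,0],
])

```text
t: 43.35
position: [535.4, -92.9, 11.1]
tcp_rot: [[0.986, 0.169, -0.004], [0.169, -0.986, 0.0], [-0.004, -0.001, -1.0]]
contact_force: [-7.3, -2.2, 2.5]
finger_gap: 0.999
grasp_force: 3.9
```

Call:
apply_moves([
  [1,0.03,0,0,0,0,0],
  [1,0.06,0,0,0,0,0],
  [1,0.06,0,0,0,0,0],
])

```text
t: 43.72
position: [535.4, -92.7, 10.8]
tcp_rot: [[0.985, 0.17, -0.008], [0.17, -0.985, 0.0], [-0.008, -0.002, -1.0]]
contact_force: [-12.9, -5.9, 5.7]
finger_gap: 1.001
grasp_force: 6.9
```

Locked at the fence. I'll back off, retreat and check.

Call:
apply_moves([
  [1,-0.1,0,0,0,0,0],
  [1,-0.5,0,0,0,0,0],
  [1,-1.3,0,0,0,0,0],
  [1,-1.6,0,-1.5,0,0,0],
  [1,-1.6,0,-3.5,0,0,0],
  [1,-1.6,2.0,-4.5,0,0,0],
  [1,-1.6,4.0,-4.5,0,0,0],
  [1,-1.6,6.0,-4.5,0,0,0],
  [1,-1.6,7.6,-4.5,0,0,0],
  [1,-1.6,7.6,-4.5,0,0,0],
  [1,-1.6,7.6,-4.5,0,0,0],
])

```text
t: 45.1
position: [529.6, -324.8, 146.0]
tcp_rot: [[0.986, 0.168, -0.0], [0.168, -0.986, 0.001], [-0.0, -0.001, -1.0]]
contact_force: [-0.1, -0.1, 0.3]
finger_gap: 1.0
grasp_force: 0.0
```

```bash
python3 cmp.py
```

```text
250 201 [133 134 133 105  82 111 127 125] [143 144 144 123  96 119 136 134] | far 157 [ 73  68  97 124 133 134] [ 78  73 104 134 143 143]
256 200 [134 135 132 106  79 108 123 122] [143 144 142 111  86 117 130 106] | far 156 [ 71  77  86 118 132 134] [ 75  82  91 128 143 143]
262 200 [135 134 115  84 106 123 122 122] [ 97 134 127  84  70  74  75  75] | far 156 [ 72  77 118 135 134 133] [ 78  84 125 145 144 102]
268 199 [135 134 121  87 104 123 124 125] [ 77 127 129  86  66  74  76  77] | far 155 [ 68  72 114 134 135 133] [ 75  75 123 144 145 124]
274 198 [135 134 132  92 105 125 124 121] [ 77 128 142 101  76  82  79  74] | far 154 [ 68  65 112 133 133 133] [ 74  69 120 143 144 123]
280 197 [134 135 133  96 105 123 126 124] [ 75 126 143  99 111 133 135 133] | far 153 [ 70  66 113 133 133 133] [ 75  71 121 143 143 142]
286 196 [134 135 133  95  88 111 117 120] [143 145 142 102  94 116 126 129] | far 152 [ 69  68  99 126 134 133] [ 74  74 105 136 144 143]
292 195 [134 134 134 100  93 113 120 120] [144 144 142 107  98 121 130 129] | far 151 [71 73 59 64 80 89] [76 78 62 68 87 96]
165 237 
[... 163 characters left out ...]
0 135 134] [ 72  74  76  80 141 145 143] | right [134 133 134 135 134 126 121 117] [142 144 143 143 143 137 130 126]
180 239 [ 65  65  70  79 130 135 134] [ 71  70  73  85 141 145 143] | right [134 132 133 133 134 130 122 122] [143 143 143 144 143 139 129 129]
188 240 [ 66  65  66  85 132 134 134] [ 71  69  70  90 142 145 144] | right [134 134 135 135 132 123 121 118] [144 143 144 143 143 132 128 126]
194 241 [ 66  65  65  75 131 135 134] [ 71  68  69  82 141 145 143] | right [135 134 136 133 132 132 121 116] [145 144 144 144 143 141 129 124]
slab [590.4 -27.   72. ] want [596.  -27.2  72. ] ((267.3758239746094, 178.0369110107422), (37.772918701171875, 22.861591339111328), 81.57302856445312)
```

```bash
python3 -c "
from bench import job;print(job.job_done())"
```

```text
the job is handed in; nothing more can be done
None
```

The job is handed in at about 45 s: all five boards are squared against both fences, with the weight flat on top about 4 mm off the middle. After the weight was set back, some boards slipped about 1 mm and I tapped them flush with it on top; the last image check left at most about 0.5 mm at one corner.

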